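# Close up the blocks of a bench heater and switch on their zones

### The job

Put the loose aluminium block into the heater's channel beside the block that holds the capped tubes, and butt it up flush against that block so that no gap is left between them. Then switch on (push fully over, away from the robot) the two toggles that belong to the two places with blocks, without disturbing the other two toggles; leave everything else on the bench where it is.

Things in the scene. Friction and masses are not known exactly. Their poses are not given: they have to be found in the camera images.
- heater: White block heater fixed to the bench, 220 (x) x 310 (y) x 65 mm high, origin at the centre of its underside. A channel along its y axis has four places in a row, 65.5 mm each, without partitions. Along its -x side (nearest the robot) stands a row of four toggles in the same order as the places; a thin printed line joins each toggle to its place.
- bed (a point): Centre of the channel's floor, 55 mm above the bench, 50 mm towards +x from the heater's origin and 115 mm from the toggles' row; axes as the heater's: x across the channel, y along it. The channel is 55 mm wide, 262 mm long and 10 mm deep; its walls and ends are level with the heater's top.
- block: Loose plain aluminium block with six empty dark wells in its top, 50 (x) x 64 (y) x 48 mm high, about 0.36 kg, standing on the bench; origin at the centre of its underside. Symmetrical under a half turn; fits the channel only with its 64 mm length along it.
- neighbour: Equal aluminium block, 50 x 64 x 48 mm, fixed in the first or in the last place of the channel against the channel's end, holding six tubes whose white caps, 17 mm across, stand 11 mm above its top; origin at the centre of its underside, axes parallel to the heater's.
- cover: Low aluminium blanking cover, 50 x 64 x 14 mm with a small black knob reaching to 25 mm, fixed in the place at the other end of the channel; origin at the centre of its underside. To be left alone, it has no block.
- zone1 (a joint): Toggle of the place at the +y end of the heater: 0 is off (leaning 0.4 rad towards the heater's -x, as at the start), 0.8 rad is fully on (leaning 0.4 rad to +x). Pushed over along the heater's x with about 1.5 N at the tip; it stays where it is left. Pivot on the heater's top (65 mm above the bench) at x = -65, y = 51 mm in the heater's frame; neighbours are 34 mm apart.
- zone1_tip (a point): Centre of the 10 mm ball at the tip of that toggle's 8 mm thick steel lever, 32 mm from its pivot.
- zone2 (a joint): Toggle of the second place from the +y end of the heater: 0 is off (leaning 0.4 rad towards the heater's -x, as at the start), 0.8 rad is fully on (leaning 0.4 rad to +x). Pushed over along the heater's x with about 1.5 N at the tip; it stays where it is left. Pivot on the heater's top (65 mm above the bench) at x = -65, y = 17 mm in the heater's frame; neighbours are 34 mm apart.
- zone2_tip (a point): Centre of the 10 mm ball at the tip of that toggle's 8 mm thick steel lever, 32 mm from its pivot.
- zone3 (a joint): Toggle of the third place from the +y end of the heater: 0 is off (leaning 0.4 rad towards the heater's -x, as at the start), 0.8 rad is fully on (leaning 0.4 rad to +x). Pushed over along the heater's x with about 1.5 N at the tip; it stays where it is left. Pivot on the heater's top (65 mm above the bench) at x = -65, y = -17 mm in the heater's frame; neighbours are 34 mm apart.
- zone3_tip (a point): Centre of the 10 mm ball at the tip of that toggle's 8 mm thick steel lever, 32 mm from its pivot.
- zone4 (a joint): Toggle of the place at the -y end of the heater: 0 is off (leaning 0.4 rad towards the heater's -x, as at the start), 0.8 rad is fully on (leaning 0.4 rad to +x). Pushed over along the heater's x with about 1.5 N at the tip; it stays where it is left. Pivot on the heater's top (65 mm above the bench) at x = -65, y = -51 mm in the heater's frame; neighbours are 34 mm apart.
- zone4_tip (a point): Centre of the 10 mm ball at the tip of that toggle's 8 mm thick steel lever, 32 mm from its pivot.
- jar1: Small white jar, 42 mm across, 60 mm high; a bystander, not to be disturbed; origin at its underside.
- jar2: Small white jar, 42 mm across, 60 mm high; a bystander, not to be disturbed; origin at its underside.
- jar3: Smaller white jar, 32 mm across, 50 mm high; a bystander, not to be disturbed; origin at its underside.
- reagent: Amber glass bottle, 70 mm across, 140 mm high; a bystander, not to be disturbed; origin at its underside.
- spray: White spray bottle with a grey head, 88 mm across, 192 mm high; a bystander, not to be disturbed; origin at its underside.
- carton: Cardboard box 90 x 130 x 110 mm; a bystander, not to be disturbed; origin at its underside.
- marker: Marker pen lying along its x axis, 132 mm long, 14 mm thick; a bystander, not to be disturbed; origin at its underside.
There are look-alikes about, which are no part of the job. What is shaped like the block but green is not meant.

How it is judged:
By the outcome, as a careful person would: the job done as asked, in the order asked, and still so for the second after the job is handed in, with the robot touching nothing.
It also fails if it takes over 58 s, if anything falls off the work surface, if the arm or the gripper's body presses on something with over 40 N, if the wrist force passes 120 N, or if a joint passes its speed limit or range.

### The arm

A 7-joint arm with a two-finger parallel gripper is mounted at the origin on the work surface. World frame = base frame: x ahead of the robot, y to its left, z up, the work surface at z = 0. Lengths are in m, angles in rad, forces in N, time in s.
With the tool pointing down it reaches from about 0.4 to 0.85 m from the base axis. Payload 10.4 kg.
Tool frame: the origin (TCP) lies where the fingers leave the gripper's body, on its centre line; the fingertips stand 73 mm ahead of it and the grasp point (between the pads) lies 54 mm ahead of it; z points along the fingers, y is the line along which they close (so a half turn about z gives the same grasp; the last joint's range is limited). The gripper opens to 85 mm and grips with 20 to 120 N. Pads are 22 mm wide; open, the fingers measure 114 mm over their backs; the gripper's body (76 mm by 85 mm) begins 54 mm behind the grasp point. The pads swing forward as they close: fully open they stand 13 mm farther back than shut.
Start: joints at [1.114, 0.332, -0.065, 1.46, 0.022, 1.35, -0.088], TCP at [0.263, -0.567, 0.304] pointing down, gripper open.
Joint ranges: [-2.6, 2.6], [-0.5, 2.12], [-1.47, 1.34], [0.16, 2.42], [-1.27, 4.41], [0.06, 2.06], [-2.6, 2.6]. Speed limits (rad/s): [2.22, 2.22, 2.79, 2.79, 3.14, 3.14, 3.14].

### API

Orientations are given as a unit quaternion [x, y, z, w].
In Python, from workcell import manip, camera gives the robot as it stands. The module is installed in compiled form; this text tells all that it offers.
- The arm moves only by the shell command python3 -m creep 'ROWS' [OPENING] [FORCE]. ROWS is JSON, a list of rows, each a list of 2 entries, a list of its own where there are three numbers: the shift along the tool's x, y, z in mm, then the turn about the tool's z in rad. In form: [[[tx, ty, tz], twist], ...]. A call has 1 to 5 rows; each row is the pose to reach, as a shift and turn from the pose commanded when the call began, along the tool's axes at that moment; what a row does not reach only later rows make up. A row lasts 1/12 s, in which the tool goes at most 41.7 mm and 7.16 degrees, less where a joint would pass 70% of its speed; a pose out of reach is approached as far as the arm can. A call with a gripper value outside its range is refused whole. OPENING is the opening, from 0 (shut) to 1 (fully open), set as the call begins (- or left out, the last holds). The fingers move at their own pace and stop on an object; FORCE is the grip in N (left out, the last holds). Time passes only in rows, so rows that repeat a pose let the fingers close. It gives the time, the measured TCP pose, the force, the opening and the grip force at its end, in the units of the state.
- manip.get_obs(): the state, without advancing time (a new reading comes with each control period).
- camera(name): name is "scene" or "top" or "wrist"; returns a dict with "pixels" (384x512x3 uint8, red, green, blue), "z_map" (384x512 float32, m along the optical axis (not along the pixel's ray), 0 where there is no reading), "fx", "fy", "cx", "cy" (pixels), "extrinsics" (4x4, takes a point from world to camera coordinates). Camera axes: x right, y down, z forward; pixel columns grow to the right and rows downward; lengths in m; the calibration is good to about 2 mm. A picture is of the moment at which its call begins.
- manip.hand_in(): hands the job in; it is judged then, once.
The state is a dict: "clock": time; "joint_pos": joint angles; "joint_velocities": joint speeds; "tau": joint torques, N m; "position": TCP position; "ee_rot": TCP orientation; "ft_force": force on the tool from outside, world axes, zero at the start; "torque": the same for the moment, N m; "grip_width": opening from 0.0 (shut) to 1.0 (fully open); "grasp_force": force on a finger pad.
Only numpy, scipy, OpenCV 4.12 (cv2) and the standard library are available. Lean on these libraries where they do the work, as an engineer would, in place of code of your own. Each camera call takes 0.05 s, during which the arm holds its last target. There are 200 camera calls.

## Working session

There is one attempt and no reset: what is moved stays moved. The work goes in short steps, Python scripts to look and compute and a shell command to move; the robot and the scene stay as the last step left them, time stands still between calls to the robot, and variables do not carry over. Pictures are saved under pics/ and viewed, at most 10 in all, crops included, and the job is handed in when it is done.

```bash
mkdir -p pics; cat > h.py <<'E'
from workcell import manip, camera
import numpy as np, cv2
def snap(n,f):
    c=camera(n); cv2.imwrite(f'pics/{f}.png',c['pixels'][:,:,::-1]); np.savez(f'pics/{f}.npz',**c); return c
def world(c):
    z=c['z_map']; v,u=np.indices(z.shape)
    p=np.stack([(u-c['cx'])/c['fx']*z,(v-c['cy'])/c['fy']*z,z,np.ones_like(z)],-1)
    return (p@np.linalg.inv(c['extrinsics']).T)[...,:3]
E
python3 - <<'E'
from h import *
o=manip.get_obs(); print(o)
for n in('scene','top'):
    c=snap(n,n+'0'); print(np.round(c['extrinsics'],3).tolist(),c['fx'])
E
```

```text
{'clock': 0.0, 'joint_pos': array([ 1.11438638,  0.33288324, -0.06468939,  1.46095781,  0.0215984 ,
        1.34987603, -0.08849352]), 'joint_velocities': array([ 7.29174559e-05,  1.50875405e-03, -2.64879259e-04,  6.89416310e-05,
       -1.02220923e-03, -5.00414003e-04, -3.02840727e-04]), 'tau': array([ 1.13125014e-03, -6.25441432e+01,  5.02875040e-02, -3.91609132e+01,
        1.64057105e-02,  1.00368628e-02,  6.13652242e-05]), 'position': array([ 0.26258702, -0.56686283,  0.30310085]), 'ee_rot': array([ 9.76566076e-01,  2.15216607e-01, -1.86661975e-04, -6.89724602e-04]), 'ft_force': array([ 1.49712222, -0.7151869 , -0.06884574]), 'torque': array([-0.02392514, -0.03616303, -0.00685637]), 'grasp_force': 0.0, 'grip_width': 1.00014345374057}
[[-0.04, 0.999, 0.005, 0.006], [0.617, 0.029, -0.786, -0.269], [-0.786, -0.028, -0.618, 1.921], [0.0, 0.0, 0.0, 1.0]] 498.29161457474135
[[-0.029, -1.0, -0.003, 0.022], [-0.979, 0.029, -0.202, 0.531], [0.202, -0.003, -0.979, 1.245], [0.0, 0.0, 0.0, 1.0]] 380.57964188253044
```

View pics/top0.png

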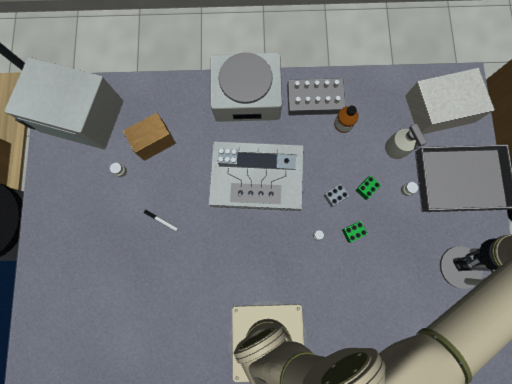

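View pics/scene0.png

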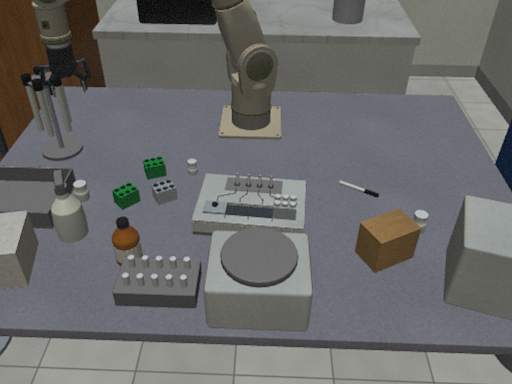

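The top view shows the heater at about (256,175), with the capped neighbour at its left (+y) end (228,157) and the cover at the right end (287,160). The loose grey block is at (336,195), with green decoys at (369,187) and (355,232) and a small jar at (319,235). So the block goes in place 2, and the toggles to switch are zone1 and zone2.

```bash
python3 - <<'E'
from h import *
for n in('top0','scene0'):
    c=np.load(f'pics/{n}.npz'); W=world(c); px=c['pixels'].astype(int); sat=px.max(2)-px.min(2)
    def rect(m,name,lo=None):
        k,l,s,_=cv2.connectedComponentsWithStats(m.astype(np.uint8),connectivity=4)
        i=1+np.argmax(s[1:,4]); P=W[l==i]
        r=cv2.minAreaRect((P[:,:2]*1000).astype(np.float32)); print(n,name,len(P),np.round(r[0],1),np.round(r[1],1),round(r[2],2),'z',np.round(np.percentile(P[:,2],[5,50,95])*1000,1))
        return r
    X,Y,Z=W[...,0],W[...,1],W[...,2]
    near=(X>.3)&(X<.75)&(Y>-.2)&(Y<.25)
    r=rect(near&(abs(Z-.065)<.006),'heater')
    loose=(X>.3)&(X<.75)&(Y<-.12)&(Y>-.5)&(abs(Z-.048)<.008)
    k,l,s,ce=cv2.connectedComponentsWithStats(loose.astype(np.uint8),connectivity=4)
    for i in range(1,k):
        if s[i,4]>40:
            P=W[l==i]; r=cv2.minAreaRect((P[:,:2]*1000).astype(np.float32)); print(' loose',s[i,4],np.round(ce[i]),np.round(r[0],1),np.round(r[1],1),round(r[2],1),'sat',sat[l==i].mean().round(),np.round(np.median(P[:,2])*1000,1), np.round(P.mean(0)*1000,1))
    t=near&(Z>.085)&(Z<.13)
    k,l,s,ce=cv2.connectedComponentsWithStats(t.astype(np.uint8))
    for i in range(1,k):
        if s[i,4]>2: print(' tall',s[i,4],np.round(ce[i]),np.round(W[l==i].mean(0)*1000,1))
E
```

```text
top0 heater 4617 [547.9  23.6] [310.6 221.3] 85.86 z [61.2 65.5 69.5]
 loose 277 [369. 186.] [ 498.1 -360.8] [49.8 65.3] 45.7 sat 75.0 48.1 [ 497.7 -360.6   48. ]
 loose 274 [337. 194.] [ 473.7 -247.9] [50.1 64.8] 28.9 sat 14.0 48.1 [ 473.2 -247.7   48. ]
 loose 298 [356. 231.] [ 347.4 -302.4] [49.8 64.4] 24.1 sat 74.0 48.1 [ 347.6 -302.    48.1]
 loose 63 [319. 235.] [ 340.3 -178.3] [27.4 27.5] 40.7 sat 12.0 49.8 [ 339.8 -178.3   49.5]
 tall 310 [227. 156.] [601.6 117.1 107. ]
 tall 7 [240. 194.] [475.6  79.2  99.3]
 tall 10 [250. 195.] [472.2  45.7  97.5]
 tall 7 [260. 195.] [470.3  12.1  99. ]
 tall 9 [271. 195.] [468.6 -22.5  96.7]
scene0 heater 4061 [548.  22.] [310. 230.] 85.68 z [61.2 65.  68.7]
 loose 210 [154. 162.] [ 347.1 -304.3] [62.3 63.5] 22.4 sat 60.0 47.7 [ 352.4 -302.5   47.4]
 loose 59 [192. 162.] [ 341.8 -179.9] [34.3 26.5] 7.2 sat 6.0 48.6 [ 344.4 -179.7   48.1]
 loose 250 [164. 186.] [ 473. -250.] [59.  65.8] 33.3 sat 10.0 47.6 [ 478.8 -248.9   47.4]
 loose 261 [125. 190.] [ 502.  -361.4] [56.6 66.8] 45.1 sat 59.0 47.9 [ 503.1 -361.5   47.5]
 loose 137 [ 74. 227.] [ 668.9 -461.5] [26.7 77.9] 43.2 sat 7.0 48.3 [ 675.2 -463.3   48.2]
 tall 16 [238. 174.] [470.9 -23.   94.3]
 tall 13 [249. 175.] [472.8  10.7  93.7]
 tall 16 [260. 176.] [475.4  44.3  92.7]
 tall 16 [271. 177.] [478.8  78.4  92.9]
 tall 417 [285. 204.] [614.4 116.7 104.3]
```

```bash
cat >> h.py <<'E'
def todo(x,y,z,phi):  # mm, deg -> shift in tool axes mm, twist rad
    from scipy.spatial.transform import Rotation as R
    o=manip.get_obs(); r=R.from_quat(o['ee_rot']); X=r.as_matrix()
    p=np.degrees(np.arctan2(X[1,0],X[0,0])); t=-np.radians((phi-p+180)%360-180)
    print('t',round(o['clock'],2),'at',np.round(o['position']*1000,1),'phi',round(p,2),'tilt',np.round(np.degrees(np.arccos(-X[2,2])),2),'do',np.round(X.T@(np.array([x,y,z])-o['position']*1000),1),'twist',round(t,3),'F',np.round(o['ft_force'],1),'grip',round(o['grip_width'],3),round(o['grasp_force'],1))
E
python3 -m creep '[[[160,-100,0],-0.6],[[160,-100,0],-0.6],[[160,-100,0],-0.6],[[160,-100,0],-0.6],[[160,-100,0],-0.6]]' 1 60
python3 -c "from h import *;todo(473.7,-247.9,230,118.9)"
```

```text
clock: 0.52
position: [0.3689, -0.4045, 0.3039]
ee_rot: [0.866, 0.499, 0.001, -0.0]
ft_force: [0.3, 0.9, 1.0]
grip_width: 0.997
grasp_force: 0.0
t 0.52 at [ 368.9 -404.5  303.9] phi 59.9 tilt 0.08 do [187.9  12.2  74.1] twist -1.03 F [0.3 0.9 1. ] grip 0.997 0.0
```

```bash
python3 -m creep '[[[188,12,74],-0.6],[[188,12,74],-0.6],[[188,12,74],-0.6],[[188,12,74],-0.6],[[188,12,74],-0.6]]' >/dev/null
python3 -m creep '[[[0,0,0],-0.43],[[0,0,0],-0.43],[[0,0,0],-0.43],[[0,0,0],-0.43],[[0,0,0],-0.43]]' >/dev/null
python3 -c "
from h import *
todo(473.7,-247.9,90,118.9)
c=snap('wrist','w1'); W=world(c);X,Y,Z=W[...,0],W[...,1],W[...,2]
m=(abs(Z-.048)<.006)&(np.hypot(X-.474,Y+.248)<.07)
k,l,s,ce=cv2.connectedComponentsWithStats(m.astype(np.uint8),connectivity=4)
i=1+np.argmax(s[1:,4]);P=W[l==i];r=cv2.minAreaRect((P[:,:2]*1000).astype(np.float32));print(s[i],r,np.median(P[:,2]))
"
```

```text
t 1.35 at [ 472.2 -253.7  229.6] phi 118.4 tilt 0.04 do [  4.3   4.1 139.6] twist -0.009 F [-0.1  0.5 -0.7] grip 0.997 0.0
[ 229  147   65   80 4839] ((472.7908935546875, -251.20443725585938), (50.05342102050781, 64.13805389404297), 30.516897201538086) 0.04839096982880842
```

View pics/w1.png

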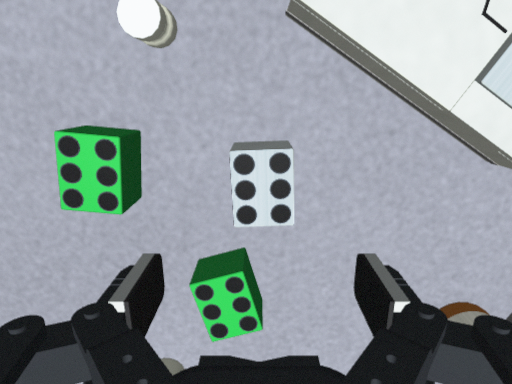

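The wrist view shows the grey block at (262,187) between the open fingers, with the green decoys well clear at (98,170) and (227,295). I'll descend and grip.

```bash
python3 -m creep '[[[2.7,2.4,30],-0.025],[[2.7,2.4,70],-0.025],[[2.7,2.4,105],-0.025],[[2.7,2.4,130],-0.025],[[2.7,2.4,139],-0.025]]' >/dev/null
python3 -m creep '[[[0,0,0],0],[[0,0,0],0],[[0,0,0],0],[[0,0,0],0],[[0,0,0],0]]' 0 60
python3 -m creep '[[[0,0,0],0],[[0,0,0],0],[[0,0,0],0],[[0,0,0],0],[[0,0,0],0]]'
python3 -c "from h import *;todo(473.7,-247.9,90,118.9)"
```

```text
clock: 2.23
position: [0.4744, -0.2508, 0.0931]
ee_rot: [0.503, 0.864, -0.0, 0.002]
ft_force: [-1.4, -0.1, 6.5]
grip_width: 0.575
grasp_force: 63.9
clock: 2.65
position: [0.4745, -0.2508, 0.0932]
ee_rot: [0.503, 0.864, -0.0, 0.002]
ft_force: [-1.2, 0.5, 6.9]
grip_width: 0.575
grasp_force: 63.9
t 2.65 at [ 474.5 -250.8   93.2] phi 119.65 tilt 0.22 do [2.9 0.8 3.2] twist 0.013 F [-1.2  0.5  6.9] grip 0.575 63.9
```

```bash
python3 -m creep '[[[0,0,-15],0],[[0,0,-50],0],[[0,0,-90],0],[[0,0,-130],0],[[0,0,-150],0]]' >/dev/null
python3 -m creep '[[[20,26,0],0.1],[[44,57,0],0.2],[[68,88,0],0.3],[[92,120,0],0.4],[[115,150,0],0.5]]'
python3 -c "from h import *;todo(600,48.3,230,85.9)"
```

```text
clock: 3.48
position: [0.5469, -0.074, 0.242]
ee_rot: [0.703, 0.712, 0.0, 0.001]
ft_force: [0.1, -0.4, -3.0]
grip_width: 0.571
grasp_force: 63.7
t 3.48 at [546.9 -74.  242. ] phi 90.73 tilt 0.08 do [121.6  54.6  12. ] twist 0.084 F [ 0.1 -0.4 -3. ] grip 0.571 63.7
```

```bash
python3 -m creep '[[[34,15,0],0.08],[[70,31,0],0.08],[[105,47,0],0.08],[[121,54,0],0.08],[[121,54,0],0.08]]' >/dev/null
python3 -m creep '[[[0,0,0],0],[[0,0,0],0]]' >/dev/null
python3 -c "
from h import *
todo(600,48.3,230,85.9)
c=snap('wrist','w2'); W=world(c)
for n in ('top','scene'): snap(n,n+'1')
"
```

```text
t 4.07 at [598.3  45.1 241.2] phi 86.4 tilt 0.05 do [ 3.3  1.5 11.2] twist 0.009 F [ 0.  -1.  -3.6] grip 0.576 63.5
```

View pics/w2.png

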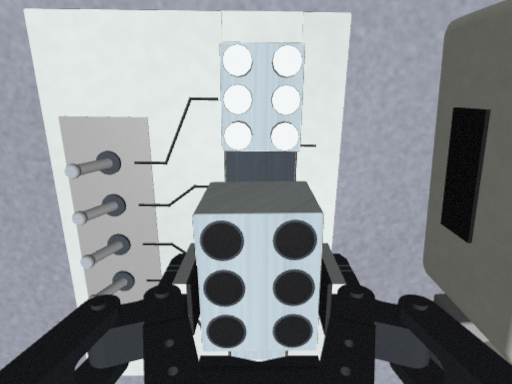

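The held block sits centred at (258,275), and the neighbour's capped top spans columns 220–304 with its near edge at row 151. The channel floor is visible between them. I'll measure both in this one view.

```bash
python3 - <<'E'
from h import *
c=np.load('pics/w2.npz'); W=world(c)*1000; X,Y,Z=W[...,0],W[...,1],W[...,2]
def rect(m,n):
    k,l,s,_=cv2.connectedComponentsWithStats(m.astype(np.uint8),connectivity=4)
    i=1+np.argmax(s[1:,4]);P=W[l==i];r=cv2.minAreaRect(P[:,:2].astype(np.float32));print(n,s[i].tolist(),np.round(r[0],1),np.round(r[1],1),round(r[2],2),np.round(np.median(P[:,2]),1))
rect((abs(Z-196)<8)&(np.hypot(X-598,Y-45)<50),'held')
rect((abs(Z-103)<4)&(Y>80)&(X>560),'neigh')
rect((abs(Z-114)<4)&(Y>70)&(X>560),'cap')
rect((abs(Z-55)<4)&(Y>60)&(X>560),'floor')
# channel walls / floor edges from depth along rows 155..175
for v in (158,166,174):
    u=np.where(abs(Z[v]-55)<4)[0]; u=u[(u>200)&(u<320)]
    print(v,u.min(),u.max(),np.round(W[v,u.min()],1),np.round(W[v,u.max()],1))
# neighbour side edges, front edge
for v in (60,100,145):
    u=np.where((abs(Z[v]-103)<4)|(abs(Z[v]-114)<4))[0];u=u[(u>190)&(u<330)]
    print(v,u.min(),u.max(),np.round(W[v,u.min()],1),np.round(W[v,u.max()],1))
for u in (230,260,290):
    v=np.where((abs(Z[:,u]-103)<4))[0]; v=v[v<200]; print(u,v.max(),np.round(W[v.max(),u],1), v.min(),np.round(W[v.min(),u],1))
m=(abs(Z-65)<3); r=cv2.minAreaRect(W[m][:,:2].astype(np.float32)); 
for v in(40,80):
    u=np.where(m[v])[0];u=u[u<360];print('heater top',v,np.round(W[v,u.min()],1),np.round(W[v,u.max()],1))
todo(600,48.3,230,85.9)
E
```

```text
held [158, 205, 202, 146, 19279] [597.8  44.9] [65.1 76.4] 86.99 196.4
neigh [220, 42, 85, 110, 4685] [603.9 115.7] [64.3 50.2] 85.8 103.2
cap [272, 44, 30, 33, 758] [619.3 135.6] [16.3 16.3] 75.85 114.3
floor [225, 151, 71, 23, 1420] [600.2  67.6] [17.3 55.8] 87.31 55.5
158 225 295 [573.   71.9  55.2] [628.   68.7  56.7]
166 225 294 [572.4  65.6  55.7] [627.2  61.9  54.7]
174 225 294 [571.9  59.2  56.2] [626.9  55.5  55.4]
60 220 303 [581.1 139.2 103.4] [629.8 136.1 103.3]
100 221 301 [579.4 116.7 102.8] [628.1 113.6 103.2]
145 222 299 [577.3  89.2 102.6] [626.2  86.1 102.4]
230 150 [582.1  85.7 102.5] 42 [587.8 148.5 103.2]
260 150 [601.2  84.6 103.2] 42 [605.1 147.4 103.7]
290 150 [620.4  83.2 102.3] 43 [622.5 145.8 102.8]
heater top 40 [447.3 163.9  64.3] [666.3 150.1  63.7]
heater top 80 [445.2 138.   64.3] [664.5 124.1  64.1]
t 4.22 at [598.3  44.4 241.2] phi 86.32 tilt 0.05 do [ 4.   1.5 11.2] twist 0.007 F [ 0.   0.2 -3.8] grip 0.576 63.6
```

```bash
python3 -m creep '[[[0,0.6,30],0.009],[[0,0.6,55],0.009],[[0,0.6,70],0.009],[[0,0.6,76],0.009],[[0,0.6,76],0.009]]' >/dev/null
python3 -c "from h import *;todo(598.8,44.9,148,85.8)"
python3 -m creep '[[[0,0,3],0],[[0,0,6],0],[[0,0,9],0],[[0,0,12],0],[[0,0,14],0]]'
python3 -m creep '[[[0,0,0],0],[[0,0,0],0]]' >/dev/null
python3 -c "from h import *;todo(598.8,44.9,148,85.8)"
```

```text
t 4.63 at [598.3  44.9 163.7] phi 85.87 tilt 0.13 do [ 0.   0.5 15.7] twist 0.001 F [-0.6 -0.1 -3. ] grip 0.576 63.5
clock: 5.05
position: [0.5991, 0.0458, 0.151]
ee_rot: [0.732, 0.682, 0.0, 0.0]
ft_force: [0.1, 0.2, -3.4]
grip_width: 0.576
grasp_force: 63.5
t 5.22 at [599.   45.9 150.9] phi 85.93 tilt 0.0 do [-1.  -0.1  2.9] twist 0.002 F [-0.5  0.6 -3.9] grip 0.575 63.5
```

```bash
python3 -m creep '[[[0,0,1],0],[[0,0,2],0],[[0,0,3],0],[[0,0,3],0]]'
python3 -m creep '[[[1,0,0],0],[[2,0,0],0],[[3,0,0],0],[[4,0,0],0]]'
python3 -m creep '[[[1,0,0],0],[[2,0,0],0],[[2,0,0],0]]'
python3 -c "from h import *;todo(599.2,51.8,148,85.8)"
```

```text
clock: 5.55
position: [0.5991, 0.046, 0.1483]
ee_rot: [0.732, 0.682, 0.0, 0.0]
ft_force: [-1.0, 0.1, -0.3]
grip_width: 0.574
grasp_force: 63.9
clock: 5.88
position: [0.5996, 0.0495, 0.1482]
ee_rot: [0.732, 0.681, 0.0, 0.001]
ft_force: [0.4, -3.1, 1.9]
grip_width: 0.572
grasp_force: 64.0
clock: 6.13
position: [0.5997, 0.0519, 0.1482]
ee_rot: [0.732, 0.682, 0.0, 0.0]
ft_force: [0.0, -2.5, 3.2]
grip_width: 0.577
grasp_force: 64.3
t 6.13 at [599.7  51.9 148.2] phi 85.93 tilt 0.05 do [-0.1 -0.5  0.2] twist 0.002 F [ 0.  -2.5  3.2] grip 0.577 64.3
```

```bash
python3 -m creep '[[[0.7,0,0],0],[[1.4,0,0],0],[[1.4,0,0],0]]'
python3 -m creep '[[[0.7,0,0],0],[[1.4,0,0],0],[[1.4,0,0],0]]'
```

```text
clock: 6.38
position: [0.5998, 0.052, 0.1482]
ee_rot: [0.732, 0.681, -0.0, 0.001]
ft_force: [-1.1, -7.0, 6.2]
grip_width: 0.571
grasp_force: 64.7
clock: 6.63
position: [0.5997, 0.0522, 0.1482]
ee_rot: [0.733, 0.681, -0.001, 0.001]
ft_force: [-2.8, -11.4, 7.6]
grip_width: 0.574
grasp_force: 65.0
```

```bash
python3 -m creep '[[[1,0,0],0],[[2,0,0],0],[[2,0,0],0]]'
python3 -m creep '[[[0,0,0],0],[[0,0,0],0],[[0,0,0],0],[[0,0,0],0],[[0,0,0],0]]' 1
python3 -m creep '[[[0,0,-15],0],[[0,0,-45],0],[[0,0,-80],0],[[0,0,-100],0],[[0,0,-100],0]]'
python3 - <<'E'
from h import *
c=snap('wrist','w3'); W=world(c)*1000; X,Y,Z=W[...,0],W[...,1],W[...,2]
m=(abs(Z-103)<4)&(Y>0)&(Y<160)&(X>560)&(X<650)
r=cv2.minAreaRect(W[m][:,:2].astype(np.float32));print(r)
todo(600,52,248,85.9)
E
```

```text
clock: 6.88
position: [0.5998, 0.0524, 0.1482]
ee_rot: [0.733, 0.68, -0.002, 0.002]
ft_force: [-5.0, -15.9, 11.1]
grip_width: 0.573
grasp_force: 65.2
clock: 7.3
position: [0.5996, 0.0574, 0.1478]
ee_rot: [0.731, 0.682, 0.0, -0.0]
ft_force: [-0.1, 0.3, -0.2]
grip_width: 1.001
grasp_force: 0.0
clock: 7.72
position: [0.6015, 0.0577, 0.2531]
ee_rot: [0.732, 0.682, 0.003, 0.002]
ft_force: [1.2, 0.8, -0.5]
grip_width: 0.999
grasp_force: 0.0
((601.2972412109375, 83.58070373535156), (128.14578247070312, 50.23471450805664), 85.49576568603516)
t 7.77 at [600.7  57.4 250.4] phi 85.96 tilt 0.26 do [-5.4 -0.3  2.4] twist 0.001 F [ 0.3 -0.5 -0.9] grip 1.002 0.0
```

View pics/w3.png

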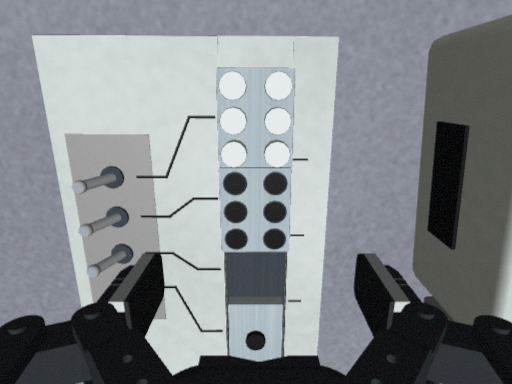

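The two blocks' tops measure 128.1 mm together, which is 2 × 64, and the wrist picture shows no gap at row 168. Next are the toggles for places 1 and 2, at tip pixels (80,187) and (86,229).

```bash
python3 -m creep '[[[3,-40,0],0],[[6,-80,0],0],[[9,-120,0],0],[[11,-155,0],0],[[11,-166,0],0]]' 0 40 >/dev/null
python3 -m creep '[[[0,0,0],0],[[0,0,0],0]]' 
python3 - <<'E'
from h import *
todo(436,80.3,158,85.9)
c=snap('wrist','w4'); W=world(c)*1000; X,Y,Z=W[...,0],W[...,1],W[...,2]
a=np.radians(-4.15);R=np.array([[np.cos(a),-np.sin(a)],[np.sin(a),np.cos(a)]])
L=(W[...,:2]-[547,21])@R
m=(Z>88)&(Z<106)&(L[...,0]<-30)&(L[...,0]>-110)&(abs(L[...,1])<80)
k,l,s,ce=cv2.connectedComponentsWithStats(m.astype(np.uint8))
for i in range(1,k):
    if s[i,4]>15: print(s[i,4],ce[i].round(),'local',L[l==i].mean(0).round(1),Z[l==i].max().round(1))
E
```

```text
clock: 8.35
position: [0.4348, 0.0791, 0.2475]
ee_rot: [0.732, 0.682, -0.0, 0.0]
ft_force: [0.3, -0.0, 0.2]
grip_width: 0.009
grasp_force: 0.0
t 8.35 at [434.8  79.1 247.5] phi 85.93 tilt 0.05 do [ 1.3  1.1 89.5] twist 0.001 F [ 0.3 -0.   0.2] grip 0.009 0.0
175 [315. 200.] local [-76.7  52.2] 100.6
168 [312. 243.] local [-77.4  18.6] 100.8
167 [311. 282.] local [-76.5 -15.1] 101.3
```

View pics/w4.png

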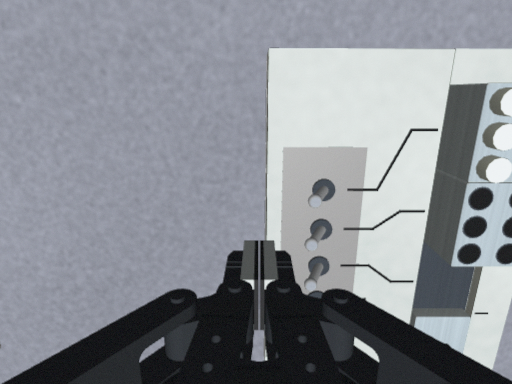

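The toggle tips are at (316,200), (312,243) and (311,285), which matches the expected layout. I'll go down behind zone1 and push.

```bash
python3 -m creep '[[[1.8,0,30],0],[[1.8,0,60],0],[[1.8,0,80],0],[[1.8,0,89],0],[[1.8,0,89],0]]'
python3 -m creep '[[[0,5,0],0],[[0,10,0],0],[[0,15,0],0],[[0,20,0],0],[[0,25,0],0]]'
python3 -m creep '[[[0,3,0],0],[[0,6,0],0],[[0,9,0],0],[[0,12,0],0],[[0,12,0],0]]'
```

```text
clock: 8.82
position: [0.4346, 0.0811, 0.1568]
ee_rot: [0.732, 0.682, -0.001, -0.002]
ft_force: [-0.5, -0.7, -0.5]
grip_width: -0.0
grasp_force: 0.0
clock: 9.23
position: [0.4609, 0.0794, 0.1597]
ee_rot: [0.732, 0.681, 0.0, 0.0]
ft_force: [-1.6, 1.7, 1.9]
grip_width: -0.004
grasp_force: 1.3
clock: 9.65
position: [0.4725, 0.0785, 0.1589]
ee_rot: [0.732, 0.682, 0.0, 0.0]
ft_force: [-0.1, -0.7, 0.1]
grip_width: -0.001
grasp_force: 0.1
```

```bash
python3 -m creep '[[[0,2,0],0],[[0,4,0],0],[[0,6,0],0],[[0,6,0],0]]'
python3 - <<'E'
from h import *
todo(480,78,159,85.9)
c=snap('top','t2'); W=world(c)*1000; cv2.imwrite('pics/t2c.png',cv2.resize(c['pixels'][130:220,200:320,::-1],None,fx=6,fy=6,interpolation=cv2.INTER_CUBIC))
c=snap('scene','s2'); cv2.imwrite('pics/s2c.png',cv2.resize(c['pixels'][150:240,190:310,::-1],None,fx=6,fy=6,interpolation=cv2.INTER_CUBIC))
E
```

```text
clock: 9.98
position: [0.4782, 0.078, 0.1588]
ee_rot: [0.732, 0.682, -0.0, -0.0]
ft_force: [-0.4, -0.1, -0.4]
grip_width: 0.003
grasp_force: 0.3
t 9.98 at [478.2  78.  158.8] phi 85.93 tilt 0.01 do [ 0.1  1.8 -0.2] twist 0.0 F [-0.4 -0.1 -0.4] grip 0.003 0.3
```

View pics/s2c.png

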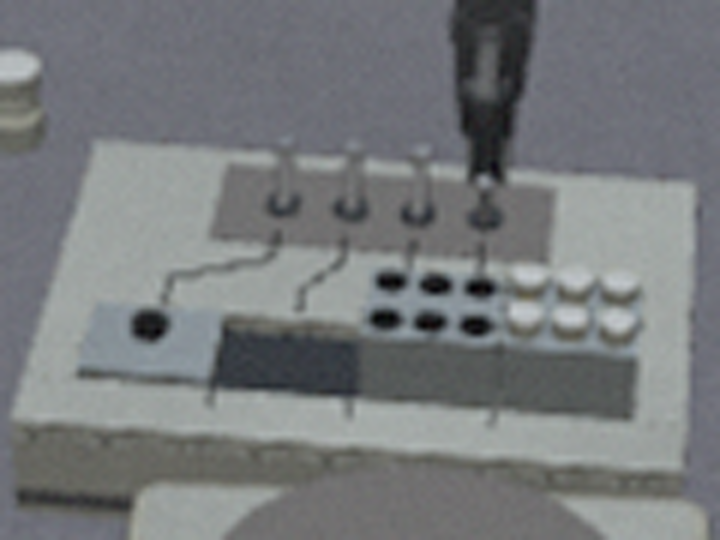

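The scene crop shows zone1's tip at (485,185), tipping over, while the others still stand at row ~150. I'll keep pushing until it reaches its stop.

```bash
python3 -m creep '[[[0,2,0],0],[[0,4,0],0],[[0,6,0],0],[[0,6,0],0]]'
python3 -m creep '[[[0,2,0],0],[[0,4,0],0],[[0,4,0],0]]'
```

```text
clock: 10.42
position: [0.4825, 0.0779, 0.1584]
ee_rot: [0.732, 0.682, -0.002, -0.001]
ft_force: [-10.5, -0.6, 5.5]
grip_width: -0.002
grasp_force: 6.0
clock: 10.67
position: [0.4839, 0.0779, 0.1579]
ee_rot: [0.731, 0.682, -0.005, -0.003]
ft_force: [-26.5, -0.8, 17.4]
grip_width: 0.005
grasp_force: 15.4
```

Zone1 is at its stop, with 26 N on it. I'll back off and repeat the same push on zone2, 34 mm over.

```bash
python3 -m creep '[[[0,-30,0],0],[[0,-53,0],0],[[0,-53,0],0],[[-17,-53,0],0],[[-34,-53,0],0]]'
python3 -m creep '[[[0,0,0],0],[[0,0,0],0],[[0,7,0],0],[[0,14,0],0],[[0,21,0],0]]'
python3 -m creep '[[[0,6,0],0],[[0,12,0],0],[[0,17,0],0],[[0,22,0],0],[[0,25,0],0]]'
python3 -m creep '[[[0,1,0],0],[[0,2,0],0],[[0,3,0],0],[[0,3,0],0]]'
```

```text
clock: 11.08
position: [0.4331, 0.0475, 0.1594]
ee_rot: [0.731, 0.682, 0.001, 0.001]
ft_force: [0.5, -0.5, -0.0]
grip_width: 0.001
grasp_force: 0.0
clock: 11.5
position: [0.4548, 0.0464, 0.1591]
ee_rot: [0.731, 0.682, 0.0, 0.0]
ft_force: [-3.1, 0.3, 3.5]
grip_width: -0.002
grasp_force: 2.2
clock: 11.92
position: [0.479, 0.044, 0.1586]
ee_rot: [0.732, 0.682, -0.0, -0.0]
ft_force: [-3.8, -0.3, 0.2]
grip_width: -0.001
grasp_force: 1.9
clock: 12.25
position: [0.4798, 0.044, 0.1582]
ee_rot: [0.732, 0.682, -0.002, -0.001]
ft_force: [-9.9, 1.0, 3.8]
grip_width: 0.002
grasp_force: 5.4
```

```bash
python3 -m creep '[[[0,2,0],0],[[0,4,0],0],[[0,4,0],0]]'
python3 -m creep '[[[0,-30,0],0],[[0,-55,0],0],[[0,-55,0],0],[[0,-55,-40],0],[[0,-55,-80],0]]'
python3 -m creep '[[[0,-35,-20],0],[[0,-40,-40],0],[[0,-40,-40],0]]'
python3 - <<'E'
from h import *
c=snap('wrist','w5')
a=np.radians(-4.15);R=np.array([[np.cos(a),-np.sin(a)],[np.sin(a),np.cos(a)]])
for n in('wrist','top','scene'):
    c=snap(n,n+'5'); W=world(c)*1000; Z=W[...,2]; L=(W[...,:2]-[547,21])@R
    m=(Z>88)&(Z<106)&(L[...,0]<-30)&(L[...,0]>-110)&(abs(L[...,1])<80)
    k,l,s,ce=cv2.connectedComponentsWithStats(m.astype(np.uint8))
    for i in range(1,k):
        if s[i,4]>3: print(n,s[i,4],ce[i].round(),'local',L[l==i].mean(0).round(1),Z[l==i].max().round(1))
    m=(abs(Z-103)<5)&(L[...,0]>15)&(L[...,0]<85)&(abs(L[...,1])<140)
    if m.sum()>50: print(n,cv2.minAreaRect(L[m].astype(np.float32)))
    if n!='wrist':
        b=np.load(f'pics/{n}0.npz')['pixels'].astype(int); d=abs(c['pixels'].astype(int)-b).max(2)>60
        k,l,s,ce=cv2.connectedComponentsWithStats(d.astype(np.uint8)); print([(s[i,4],ce[i].round().tolist()) for i in range(1,k) if s[i,4]>15])
cv2.imwrite('pics/s5c.png',cv2.resize(c['pixels'][140:240,190:310,::-1],None,fx=6,fy=6,interpolation=cv2.INTER_CUBIC))
E
```

```text
clock: 12.5
position: [0.4813, 0.044, 0.1577]
ee_rot: [0.731, 0.682, -0.004, -0.003]
ft_force: [-24.4, 2.3, 15.7]
grip_width: 0.002
grasp_force: 14.8
clock: 12.92
position: [0.4294, 0.0473, 0.2388]
ee_rot: [0.732, 0.682, -0.001, -0.001]
ft_force: [1.4, -0.7, 1.0]
grip_width: -0.001
grasp_force: 0.0
clock: 13.17
position: [0.3912, 0.0506, 0.283]
ee_rot: [0.732, 0.682, 0.002, 0.003]
ft_force: [0.5, -0.4, 0.5]
grip_width: -0.001
grasp_force: 0.0
wrist 183 [389. 147.] local [-55.   51.5] 101.7
wrist 166 [384. 189.] local [-55.   17.8] 101.4
wrist 124 [353. 227.] local [-77.2 -15.5] 101.2
wrist 126 [350. 263.] local [-77.2 -49.2] 101.2
wrist ((33.44797134399414, 61.03923034667969), (23.392194747924805, 116.16573333740234), 1.8511404991149902)
top 9 [271. 195.] local [-75.1 -49.1] 100.8
top ((49.870582580566406, 69.0539779663086), (50.008609771728516, 127.84931945800781), 0.3237815797328949)
[(np.int32(114), [247.0, 158.0]), (np.int32(59), [255.0, 175.0]), (np.int32(32), [243.0, 177.0]), (np.int32(331), [223.0, 201.0]), (np.int32(29), [240.0, 193.0]), (np.int32(24), [250.0, 193.0]), (np.in
[... 801 characters left out ...]
.7
scene ((51.54997253417969, 67.63063049316406), (127.73756408691406, 56.3482666015625), 88.89077758789062)
[(np.int32(112), [226.0, 4.0]), (np.int32(19), [34.0, 4.0]), (np.int32(320), [273.0, 25.0]), (np.int32(244), [224.0, 23.0]), (np.int32(23), [260.0, 35.0]), (np.int32(37), [51.0, 37.0]), (np.int32(26), [230.0, 44.0]), (np.int32(18), [232.0, 49.0]), (np.int32(23), [255.0, 46.0]), (np.int32(32), [261.0, 69.0]), (np.int32(61), [45.0, 80.0]), (np.int32(20), [235.0, 75.0]), (np.int32(69), [244.0, 80.0]), (np.int32(49), [274.0, 88.0]), (np.int32(68), [258.0, 86.0]), (np.int32(17), [255.0, 196.0]), (np.int32(16), [269.0, 198.0]), (np.int32(19), [254.0, 203.0]), (np.int32(18), [269.0, 204.0])]
```

View pics/s5c.png

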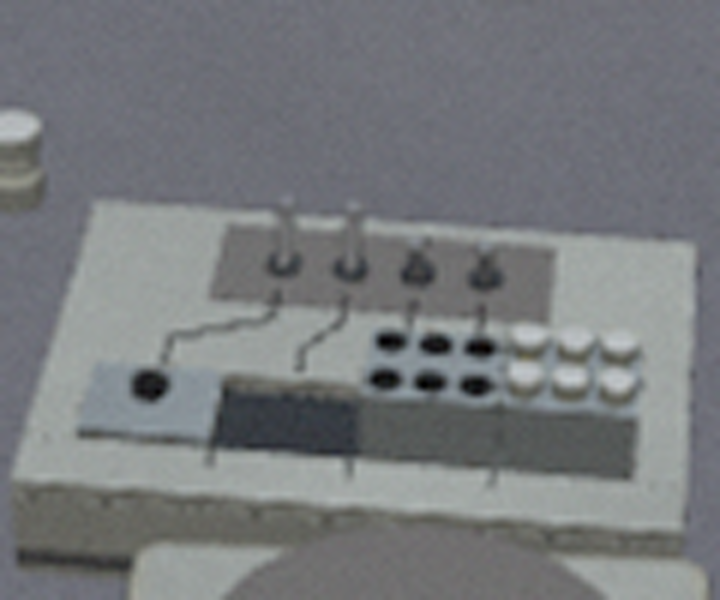

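View pics/wrist5.png

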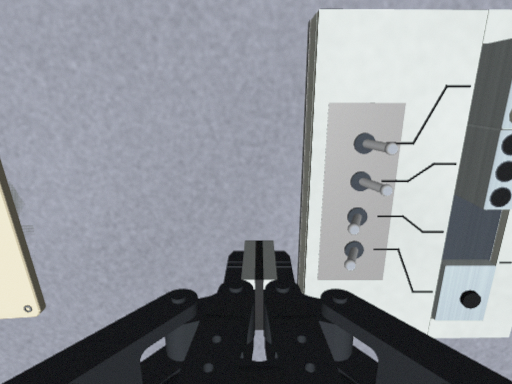

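The wrist view shows zone1 and zone2 leaning towards the channel (tips at (392,148) and (388,190)), while zone3 and zone4 still lean towards the robot ((354,229), (350,265)). Both pushes ended hard at the stop. The block pair measures 127.8 mm long by 50.0 mm wide, and the bystanders show no change. I'm handing in.

```bash
python3 -c "from workcell import manip; print(manip.hand_in())"
```

```text
the job is handed in; nothing more can be done
None
```

The block is in the channel's second place, flush against the capped neighbour with no measurable gap. Toggles zone1 and zone2 are fully on, zone3 and zone4 and the bystanders look undisturbed, and I handed the job in at about 13 s on the robot's clock; no verdict was returned.

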